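# Stock the service caddy and add the charged pack

### The arm

A 6-joint arm with a two-finger parallel gripper is mounted at the origin on a cart in front of the work surface, level with it; the furniture and walls round the work are solid. World frame = base frame: x ahead of the robot, y to its left, z up, the work surface at z = 0. Lengths are in m, angles in degrees, forces in N, time in s.
With the tool pointing down it reaches from about 0.4 to 0.825 m from the base axis. Payload 7 kg.
Tool frame: the origin (TCP) lies between the finger pads; the fingertips stand 25 mm ahead of it and the grasp point (between the pads) lies 6 mm ahead of it; z points along the fingers, y is the line along which they close (so a half turn about z gives the same grasp; the last joint's range is limited). The gripper opens to 88 mm and grips with 3 to 60 N. Pads are 19 mm wide; open, the fingers measure 130 mm over their backs; the gripper's body (78 mm by 193 mm) begins 47 mm behind the grasp point.
Start: joints at [-54.54, 20.546, 0.682, 0, -70.136, -16.507], TCP at [0.219, -0.638, 0.252] pointing down, gripper open.
Joint ranges: [-176.03, 176.03], [-82.01, 121.73], [-58.28, 71.71], [-173.87, 95.51], [-174.79, -0.11], [-173.66, 173.66]. Speed limits (degrees/s): [136.94, 136.94, 172.46, 180, 180, 180].

### API

Orientations are given as [roll, pitch, yaw] about the fixed x, y, z axes, in that order (R = Rz(yaw) Ry(pitch) Rx(roll)).
In Python, from plant import r gives the robot as it stands.
- The arm moves only by the shell command python3 -m crank 'ROWS' [FORCE]. ROWS is JSON, a list of rows, each a list of 3 entries, a list of its own where there are three numbers: the turn, a rotation vector about the tool's x, y, z in degrees, then the shift along the tool's x, y, z in cm, then the closure, from -1 (fully open) to 1 (shut). In form: [[[wx, wy, wz], [dx, dy, dz], fingers], ...]. A call has 1 to 8 rows; each row shifts and turns the commanded pose from where the row before left it, along the tool's axes as they then stand; what a row does not reach is not made up. A row lasts 1/10 s, in which the tool goes at most 50 mm and 8.59 degrees, less where a joint would pass 70% of its speed; a pose out of reach is approached as far as the arm can. A call with a gripper value outside its range is refused whole. The fingers move at their own pace and stop on an object; FORCE is the grip in N (left out, the last holds). Time passes only in rows, so rows that do not move let the fingers close. It gives the time, the measured TCP pose, the force, the opening and the grip force at its end, in the units of the state.
- r.get_state(): the state, without advancing time (a new reading comes with each control period).
- r.capture(name): name is "scene" or "top" or "wrist"; returns a dict with "color" (480x640x3 uint8, red, green, blue), "range_z" (480x640 float32, m along the optical axis (not along the pixel's ray), 0 where there is no reading), "intrinsics" (3x3 intrinsics, pixels), "world_from_camera" (4x4, takes a point from camera to world coordinates); the wrist camera has in their place "hand_eye" (4x4, takes a point from camera to tool coordinates, whose origin is the TCP and whose axes are the flange's). Camera axes: x right, y down, z forward; pixel columns grow to the right and rows downward; lengths in m; the calibration is good to about 2 mm. The wrist camera is an equidistant fisheye: a pixel r from the principal point sees the ray r / f radians off the axis. A picture is of the moment at which its call begins: read the wrist's pose just before it.
- r.close_job(): hands the job in; it is judged then, once.
The state is a dict: "time_s": time; "joints": joint angles; "qd": joint speeds; "joint_torque": joint torques, N m; "tcp_pos": TCP position; "eef_rot": TCP orientation; "contact_force": force on the tool from outside, world axes, zero at the start; "moment": the same for the moment, N m; "gripper_width": finger opening in m; "gripper_force": force on a finger pad.
Only numpy, scipy, OpenCV 4.12 (cv2) and the standard library are available. Lean on these libraries where they do the work, as an engineer would, in place of code of your own. Each camera call takes 0.05 s, during which the arm holds its last target. There are 200 camera calls.

### The job

Please stock the red service caddy for a battery call-out. While its front row is still empty, so that nothing is ever lifted across the tins, stand every glue bottle upright in the back row, one to a bay; then stand the flux tins upright in the wide front bay and lay the charged battery pack flat in the matted front bay beside them. The pack sits inside the charging cradle and has to be pushed out with the orange ejector slide; let the slide spring back, and leave the yellow tape and the pen alone.

Things in the scene. Friction and masses are not known exactly. Their poses are not given: they have to be found in the camera images.
- caddy: Red plastic caddy, fixed, 167 deep (x), 270 wide (y; 293 over the rims). Origin: centre of its underside; +x to its back (away from the robot), yaw within 0.1. Inside floor at z 5. Back row (x 26 to 78): four bottle bays, walls to z 36, back wall to z 44; wall between the rows at x 21 to 26, top z 36. Front row (x -78 to 21), walls to z 18: wide tin bay (y -130 to 36) and, left, a matted pack bay (y 40 to 130).
- bay0 (a point): Middle of the inside floor of the caddy's leftmost (+y) bottle bay (62 wide, 52 deep).
- bay1 (a point): Middle of the inside floor of the caddy's second from left bottle bay (62 wide, 52 deep).
- bay2 (a point): Middle of the inside floor of the caddy's third from left bottle bay (62 wide, 52 deep).
- bay3 (a point): Middle of the inside floor of the caddy's rightmost bottle bay (62 wide, 52 deep).
- tin_bay (a point): Middle of the inside floor of the caddy's front tin bay (166 wide along the caddy's y, 100 deep along x, low walls 13 above the floor): two tins fit side by side 40 either way along the caddy's y.
- pack_bay (a point): Middle of the inside floor of the caddy's front pack bay (90 wide along the caddy's y, 100 deep along x, low walls 13 above the floor): the pack fits with its length along the caddy's x.
- glue_a: White glue bottle with a red pointed nozzle and a blue label, 60 g, standing on the bench: round body 34 across up to height 70, nozzle 16 across up to 100. Origin on its underside; its axis passes 2 mm along its x and 1 mm along its y from there; z is up when it stands. There are 3 or 4 of them.
- glue_b: White glue bottle with a red pointed nozzle and a blue label, 60 g, standing on the bench: round body 34 across up to height 70, nozzle 16 across up to 100. Origin on its underside; its axis passes 2 mm along its x and 1 mm along its y from there; z is up when it stands. There are 3 or 4 of them.
- glue_c: White glue bottle with a red pointed nozzle and a blue label, 60 g, standing on the bench: round body 34 across up to height 70, nozzle 16 across up to 100. Origin on its underside; its axis passes 2 mm along its x and 1 mm along its y from there; z is up when it stands. There are 3 or 4 of them.
- glue_d: White glue bottle with a red pointed nozzle and a blue label, 60 g, standing on the bench: round body 34 across up to height 70, nozzle 16 across up to 100. Origin on its underside; its axis passes 2 mm along its x and 1 mm along its y from there; z is up when it stands. There are 3 or 4 of them.
- tin_a: Flux tin: squat round silver tin with a black lid, 46 across, 35 high, 80 g, standing on the bench. Origin: centre of its underside. There are 1 or 2 of them.
- tin_b: Flux tin: squat round silver tin with a black lid, 46 across, 35 high, 80 g, standing on the bench. Origin: centre of its underside. There are 1 or 2 of them.
- charged_pack: Black battery pack, a block 88 long, 37 wide, 30 high, about 290 g; at the start it lies flat inside the charging cradle, its front end just inside the mouth. Origin: middle of its underside. Its length lies along the direction 70 degrees (1.222 rad) counter-clockwise from its own x axis.
- cradle: Grey charging cradle, fixed: housing x 0 to 136, 90 wide, 46 high, with a roofed channel 40 wide for the pack, open only at the mouth. Origin: at bench height below the middle of the mouth, which faces the cradle's -x (towards the robot, yaw within 0.12). Its floor, 8 above the bench, runs out as a tongue 34 wide and 60 long (x -60 to 0), on which the pack comes to lie.
- ejector_fin (a point): Middle near the top of the orange upright fin of the ejector slide, on top of the cradle: 10 thick along the cradle's x, 24 wide along y; this point is 68 above the bench, 2 under the fin's top; the fin stands 18 proud of the slide's foot plate (26 by 24, top at 51).
- ejector (a joint): Travel of the ejector slide in m: 0 at rest (far from the mouth), 0.06 fully pushed towards the mouth (the cradle's -x). It pushes the pack from behind, about 60 mm out of the mouth at full travel. A spring returns it when released (about 2 N at rest, 5.5 N at full travel, and some 2 N more with the pack).
- tape_yellow: Roll of yellow tape, 62 across, 19 high, a bystander at the front right. Origin: centre of its underside.
- pen_blue: Blue and white pen, 130 long, 10 thick, a bystander at the front left. Origin: its middle.
Things that resemble listed ones, but are neither listed nor needed, are in the scene too. What is shaped like the tin_b but blue is not meant. What is shaped like the glue_c but turquoise is not meant.

How it is judged:
By the outcome, as a careful person would: the job done as asked, in the order asked, and still so for the second after the job is handed in, with the robot touching nothing.
Of glue_a, glue_b, glue_c, glue_d only 3 to 4 are there at a start; the rules pass over those that are not, and their reading is None.
Of tin_a, tin_b only 1 to 2 are there at a start; the rules pass over those that are not, and their reading is None.
At some moment in a run one of tin_a, tin_b may be knocked a few centimetres aside while the robot is not near it.
It also fails if it takes over 210 s, if anything falls off the work surface, if the arm or the gripper's body presses on something with over 40 N, if the wrist force passes 120 N, or if a joint passes its speed limit or range.

## Working session

There is one attempt and no reset: what is moved stays moved. The work goes in short steps, Python scripts to look and compute and a shell command to move; the robot and the scene stay as the last step left them, time stands still between calls to the robot, and variables do not carry over. Pictures are saved under pics/ and viewed, at most 14 in all, crops included, and the job is handed in when it is done.

```bash
mkdir -p pics; ls
python3 - <<'E'
from plant import r
import cv2,numpy as np
s=r.get_state();print({k:s[k] for k in('time_s','tcp_pos','eef_rot','gripper_width','contact_force')})
for n in('scene','top'):
    c=r.capture(n);cv2.imwrite(f'pics/{n}0.png',c['color'][...,::-1]);np.savez(f'{n}0.npz',**c)
    print(n,c['intrinsics'].tolist(),np.round(c['world_from_camera'],3).tolist())
E
```

```text
pics
{'time_s': 0.0, 'tcp_pos': array([ 0.21907553, -0.63797956,  0.25060784]), 'eef_rot': array([ 1.79902179e+02, -8.60791885e-03, -1.61055080e+02]), 'gripper_width': 0.08766811105132208, 'contact_force': array([-0.88534332, -0.78128062, -0.26534809])}
scene [[533.2740123219037, 0.0, 317.22537044189266], [0.0, 533.2740123219037, 239.46250634525032], [0.0, 0.0, 1.0]] [[-0.898, -0.257, 0.357, 0.075], [-0.439, 0.496, -0.749, 0.785], [0.016, -0.83, -0.558, 0.786], [0.0, 0.0, 0.0, 1.0]]
top [[622.9593547152767, 0.0, 328.3062654288463], [0.0, 622.9593547152767, 238.2471148853495], [0.0, 0.0, 1.0]] [[-0.014, -0.996, 0.09, 0.405], [-1.0, 0.014, 0.0, -0.163], [-0.001, -0.09, -0.996, 1.449], [0.0, 0.0, 0.0, 1.0]]
```

View pics/top0.png

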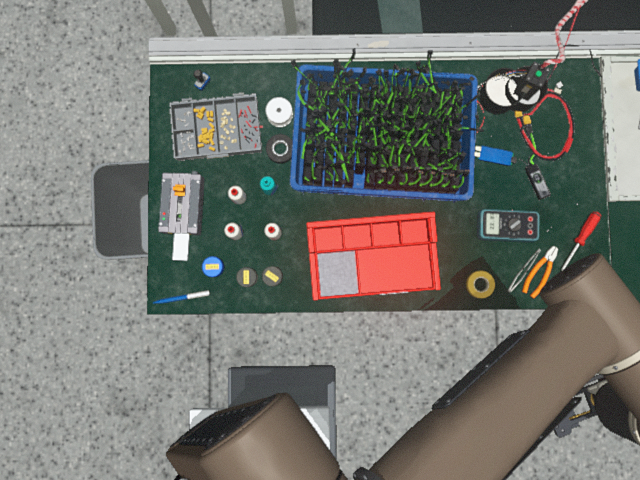

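View pics/scene0.png

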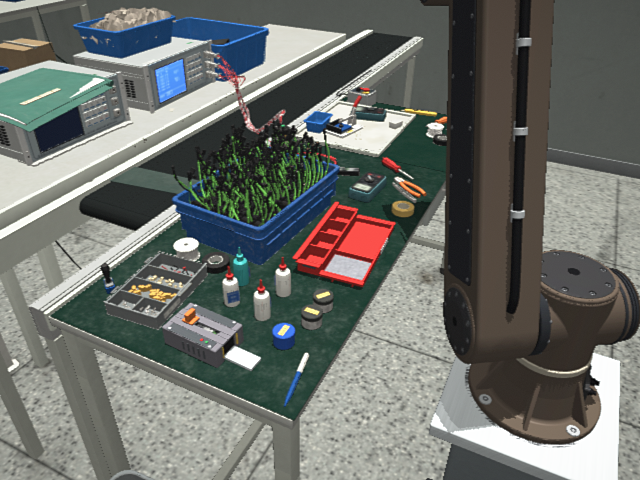

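The top view shows three white glue bottles with red nozzles at about (235,193), (232,231) and (272,231), with the turquoise one at (267,183). The black-lidded tins are at (247,276) and (272,276), and the blue one is at (212,267). The caddy is at (373,255), and the cradle is at (180,203) with its mouth toward the robot. The scene view agrees.

```bash
cat > h.py <<'E'
import numpy as np,cv2
def cloud(c):
    K=c['intrinsics'];z=c['range_z'];v,u=np.mgrid[:480,:640]
    p=np.stack([(u-K[0,2])/K[0,0]*z,(v-K[1,2])/K[1,1]*z,z,np.ones_like(z)],-1)
    return (p@c['world_from_camera'].T)[...,:3]
def ray(c,uv,h):
    K=c['intrinsics'];T=c['world_from_camera'];d=T[:3,:3]@np.linalg.solve(K,[uv[0],uv[1],1.]);o=T[:3,3]
    return o+d*(h-o[2])/d[2]
def hsv(c): return cv2.cvtColor(np.ascontiguousarray(c['color']),cv2.COLOR_RGB2HSV)
def rect(xy):  # world points -> minAreaRect (mm)
    r=cv2.minAreaRect((xy*1000).astype(np.float32)); return np.round(r[0],1),np.round(r[1],1),round(r[2],2)
E
python3 - <<'E'
from h import *
c=dict(np.load('top0.npz'));P=cloud(c);H=hsv(c);h,s,v=cv2.split(H)
red=((h<8)|(h>172))&(s>120)&(v>80)
def box(m,u0,u1,v0,v1):
    o=np.zeros_like(m);o[v0:v1,u0:u1]=m[v0:v1,u0:u1];return o
Z=P[...,2]
print('table z',np.median(Z[285:300,170:240]))
for n,(u,w) in dict(A=(235,193),B=(232,231),C=(272,231)).items():
    sel=box(np.ones_like(red),u-13,u+13,w-15,w+13)
    q=P[sel&(Z>.055)&(Z<.08)]; t=P[sel&red&(Z>.06)]
    print(n,'shoulder',rect(q[:,:2]),'noz',t.mean(0).round(4),t[:,2].max().round(3))
for n,(u,w) in dict(T1=(247,276),T2=(272,276),blue=(212,267),turq=(267,183)).items():
    q=P[box((Z>.025),u-14,u+14,w-14,w+14)];print(n,rect(q[:,:2]),q[:,2].max().round(3))
q=P[box(red&(Z>.012),300,445,205,305)];print('caddy',rect(q[:,:2]),np.percentile(q[:,2],[50,99]).round(3))
q=P[box(red&(Z>.030),300,445,205,305)];print('caddy hi',rect(q[:,:2]))
q=P[box((Z>.036)&(Z<.056),150,210,160,250)];print('cradle',rect(q[:,:2]))
org=(h>8)&(h<22)&(s>150)&(v>120);q=P[box(org&(Z>.06),165,200,165,215)];print('fin',rect(q[:,:2]),q.mean(0),np.max(q[:,2]))
q=P[box(Z>.07,290,485,45,205)];print('plants',q.min(0),q.max(0))
q=P[box(Z>.02,160,270,90,165)];print('organizer',q.min(0),q.max(0))
q=P[box(Z>.02,262,295,90,165)];print('spool',q.min(0),q.max(0))
E
```

```text
table z 0.0014406275287349724
A shoulder (array([636.3,  44.2]), array([31.2, 31.7]), 56.8) noz [0.636  0.0442 0.0834] 0.105
B shoulder (array([552.9,  52.3]), array([32.3, 32.2]), 89.63) noz [0.5527 0.0519 0.0832] 0.103
C shoulder (array([551.7, -37.5]), array([32.2, 31.5]), 1.3) noz [ 0.5505 -0.0375  0.0834] 0.103
T1 (array([420.2, -55.6]), array([213.6,  44.3]), 70.81) 1.449
T2 (array([423. , -83.7]), array([157.2,  44.4]), 61.73) 1.449
blue (array([452. , -21.3]), array([295.9,  44.4]), 80.36) 1.449
turq (array([542.2, -98.9]), array([300.7,  34.6]), 31.84) 1.449
caddy (array([ 492.1, -266.5]), array([176.7, 293.4]), 4.11) [0.033 0.053]
caddy hi (array([ 496.8, -266. ]), array([167.5, 292.7]), 4.21)
cradle (array([618.5, 173.8]), array([ 91.1, 136.9]), 86.45)
fin (array([533. ,   6.1]), array([424.2,  17.3]), 55.35) [0.6375298  0.15855346 0.12117631] 1.4491320834599737
plants [ 0.40532284 -0.49531412  0.0700153 ] [ 0.91159042 -0.08201343  1.44913208]
organizer [ 0.40532284 -0.16348484  0.02002123] [0.8768067  0.20043134 1.44913208]
spool [ 0.40532284 -0.16348484  0.02000873] [ 0.86295051 -0.02101626  1.44913208]
```

Run:
```python
from h import *
c=dict(np.load('top0.npz'));P=cloud(c);H=hsv(c);h,s,v=cv2.split(H)
Z=P[...,2].copy();Z[c['range_z']==0]=-1
red=((h<8)|(h>172))&(s>120)&(v>80)
def box(m,u0,u1,v0,v1):
    o=np.zeros_like(m);o[v0:v1,u0:u1]=m[v0:v1,u0:u1];return o
ok=(Z<.4)
for n,(u,w) in dict(T1=(247,276),T2=(272,276),blue=(212,267),turq=(267,183)).items():
    q=P[box((Z>.025)&ok,u-14,u+14,w-14,w+14)];print(n,rect(q[:,:2]),q[:,2].max().round(3))
for a in(.012,.03,.04):
    q=P[box(red&(Z>a)&ok,300,445,205,305)];print('caddy',a,rect(q[:,:2]),len(q))
grey=(s<60)&(v>90);q=P[box(grey&ok&(Z>0)&(Z<.015),312,365,245,305)];print('mat',rect(q[:,:2]))
org=(h>8)&(h<22)&(s>150)&(v>120);q=P[box(org&(Z>.06)&ok,165,200,165,215)];print('fin',rect(q[:,:2]),q.mean(0))
for n,b in dict(plants=(290,485,45,205),org=(160,262,90,162),spool=(262,292,90,132),ring=(266,292,134,164)).items():
    q=P[box((Z>.02)&ok,*b)];print(n,q.min(0).round(3),np.percentile(q,99,axis=0).round(3),q.max(0).round(3))
q=P[box((Z>.1)&ok,290,485,160,215)];print('plants>.1 front edge x',np.percentile(q[:,0],[0,1,5]))
q=P[box((Z>.002)&ok,168,192,232,268)];print('tongue',rect(q[:,:2]))
q=P[box((Z>.04)&(Z<.056)&ok,150,210,160,250)];print('cradle',rect(q[:,:2]))
```

```text
T1 (array([448.2,  23.9]), array([44.1, 44.4]), 75.31) 0.044
T2 (array([449.5, -33.4]), array([43.5, 45.4]), 89.43) 0.043
blue (array([473.1, 101.7]), array([45.3, 44.4]), 36.53) 0.044
turq (array([656.3, -28. ]), array([33.2, 33.9]), 57.74) 0.1
caddy 0.012 (array([ 492.1, -266.5]), array([176.7, 293.4]), 4.11) 2883
caddy 0.03 (array([ 525.3, -264.9]), array([132.2, 295. ]), 9.07) 1539
caddy 0.04 (array([ 545.1, -261.8]), array([ 69.6, 289.9]), 3.91) 778
mat (array([ 443. , -184.1]), array([121.8,  86.1]), 3.9)
fin (array([646.3, 171.3]), array([23.7,  9.7]), 81.2) [0.64646083 0.17093955 0.07010108]
plants [ 0.604 -0.532  0.02 ] [ 0.898 -0.092  0.236] [ 0.912 -0.077  0.247]
org [ 0.722 -0.009  0.02 ] [0.872 0.198 0.044] [0.877 0.2   0.049]
spool [ 0.805 -0.081  0.021] [ 0.862 -0.025  0.045] [ 0.863 -0.023  0.047]
ring [ 0.691 -0.085  0.02 ] [ 0.779 -0.022  0.117] [ 0.781 -0.021  0.12 ]
plants>.1 front edge x [0.60410723 0.60789732 0.61300367]
tongue (array([513.6, 179.9]), array([63.3, 79.4]), 87.98)
cradle (array([618.2, 173.4]), array([ 90.2, 136.4]), 86.45)
```

```bash
cat > go.py <<'E'
# usage: go.py x y z yaw(deg) [n]: shows remaining turn and shift in the tool's axes (cm), after the turn
import sys,numpy as np
from plant import r
from scipy.spatial.transform import Rotation as R
def need(x,y,z,yaw):
    s=r.get_state();R0=R.from_euler('xyz',s['eef_rot'],degrees=True);R1=R.from_euler('xyz',[180,0,yaw],degrees=True)
    w=(R0.inv()*R1).as_rotvec(degrees=True);d=R1.inv().apply(np.array([x,y,z])-s['tcp_pos'])*100
    print('turn',w.round(2),'shift cm',d.round(2),'rows>=%d'%np.ceil(np.linalg.norm(d)/5),'F',np.round(s['contact_force'],1),'w %.4f t %.1f'%(s['gripper_width'],s['time_s']),'tcp',np.round(s['tcp_pos'],4))
if __name__=='__main__': need(*map(float,sys.argv[1:5]))
E
python3 -m crank '[[[0,0,7.5],[0,0,0],-1],[[0,0,7.5],[0,0,0],-1],[[0,0,0],[-2.85,3.9,-0.33],-1],[[0,0,0],[-2.85,3.9,-0.33],-1],[[0,0,0],[-2.85,3.9,-0.33],-1],[[0,0,0],[-2.85,3.9,-0.33],-1],[[0,0,0],[-2.85,3.9,-0.33],-1],[[0,0,0],[-2.85,3.9,-0.33],-1]]' 20
python3 -m crank '[[[0,0,0],[-2.85,3.9,-0.33],-1],[[0,0,0],[-2.85,3.9,-0.33],-1],[[0,0,0],[-2.85,3.9,-0.33],-1],[[0,0,0],[0,0,0],-1]]'
python3 - <<'E'
from plant import r
import numpy as np,cv2
s=r.get_state();c=r.capture('wrist');np.savez('w1.npz',pos=s['tcp_pos'],rot=s['eef_rot'],**c);cv2.imwrite('pics/w1.png',c['color'][...,::-1])
print(s['tcp_pos'],s['eef_rot'],s['joints'],c['intrinsics'].tolist(),np.round(c['hand_eye'],3).tolist())
E
python3 go.py .552 -.0375 .25 -176
```

```text
time_s: 0.9
tcp_pos: [0.3742, -0.3913, 0.2713]
eef_rot: [180.0, -0.0, -176.1]
contact_force: [0.2, -0.4, 0.7]
gripper_width: 0.0876
gripper_force: 0.0
time_s: 1.3
tcp_pos: [0.4535, -0.2667, 0.2816]
eef_rot: [180.0, 0.1, -175.8]
contact_force: [-0.4, -0.1, -0.9]
gripper_width: 0.0874
gripper_force: 0.0
[ 0.45348148 -0.26666078  0.28161716] [ 1.79989525e+02  7.47476534e-02 -1.75756107e+02] [-9.09437073e+00  5.29909131e+00 -1.52963312e+01 -2.93233881e-02
 -6.93342652e+01 -7.66513978e+01] [[371.64829954431775, 0.0, 323.5272130874501], [0.0, 371.64829954431775, 232.77649361172718], [0.0, 0.0, 1.0]] [[-0.0, -0.95, -0.312, 0.085], [1.0, 0.0, -0.001, -0.0], [0.001, -0.312, 0.95, -0.132], [0.0, 0.0, 0.0, 1.0]]
turn [0.01 0.02 0.21] shift cm [-11.56  22.32   3.13] rows>=6 F [ 0.1 -0.4 -0.1] w 0.0874 t 1.4 tcp [ 0.4523 -0.2682  0.2813]
```

View pics/w1.png

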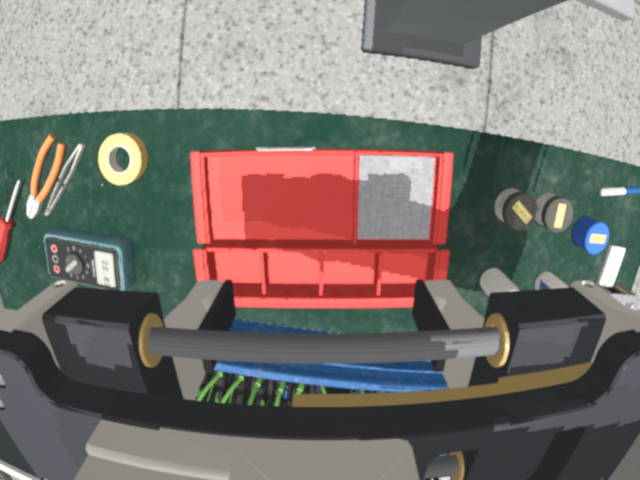

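The wrist view shows the caddy square to the tool. Its tin bay spans about (205–355, 155–240), the mat is at (395,197), and the dividers are at x = 265, 322 and 378. The yellow tape is at (122,158), and the tins are at (517,208) and (553,211).

```bash
cat >> h.py <<'E'
def wcloud(d):
    from scipy.spatial.transform import Rotation as R
    K=d['intrinsics'];v,u=np.mgrid[:480,:640];a=(u-K[0,2])/K[0,0];b=(v-K[1,2])/K[1,1];t=np.hypot(a,b)+1e-9
    z=d['range_z'];p=np.stack([np.tan(t)*a/t*z,np.tan(t)*b/t*z,z,np.ones_like(z)],-1)
    T=np.eye(4);T[:3,:3]=R.from_euler('xyz',d['rot'],degrees=True).as_matrix();T[:3,3]=d['pos']
    W=(p@(T@d['hand_eye']).T)[...,:3];W[z==0]=-9;return W
E
python3 - <<'E'
from h import *
d=dict(np.load('w1.npz'));W=wcloud(d);h,s,v=cv2.split(hsv(d))
red=((h<8)|(h>172))&(s>120);Z=W[...,2]
ok=red&(Z>-.01)&(Z<.06);ok[:140]=0;ok[315:]=0;ok[:,:185]=0;ok[:,460:]=0
q=W[ok&(Z>.012)];print('all',rect(q[:,:2]),len(q))
q=W[ok&(Z>.03)];print('hi',rect(q[:,:2]))
q=W[ok];print('floor z',np.percentile(q[:,2],[5,20,50]))
grey=(s<50)&(v>90);m=grey.copy();m[:150]=0;m[240:]=0;m[:,:357]=0;m[:,440:]=0
q=W[m&(Z>-.01)&(Z<.015)];print('mat',rect(q[:,:2]),np.median(q[:,2]))
g=np.deg2rad(4.1);c0=np.array([.493,-.266]);Rm=np.array([[np.cos(g),np.sin(g)],[-np.sin(g),np.cos(g)]])
for z0,z1 in((.012,.022),(.03,.06)):
    q=W[ok&(Z>z0)&(Z<z1)];L=(q[:,:2]-c0)@Rm.T*1000
    hx=np.histogram(L[:,0],np.arange(-96,100,4));print(z0,'x',[(int(a),int(n)) for n,a in zip(*hx) if n>60])
    hy=np.histogram(L[:,1],np.arange(-160,160,4));print('y',[(int(a),int(n)) for n,a in zip(*hy) if n>40])
E
```

```text
all (array([ 492.5, -267. ]), array([177. , 293.5]), 3.94) 11901
hi (array([ 545.2, -263.3]), array([ 71.3, 292.7]), 3.89)
floor z [0.00310898 0.00396691 0.00515095]
mat (array([ 451.5, -184.6]), array([104.6,  85.9]), 4.25) 0.004517507071715748
0.012 x [(-88, 819), (-84, 375), (-80, 120), (-76, 124), (-72, 115), (-68, 111), (-64, 110), (-60, 119), (-56, 116), (-52, 111), (-48, 108), (-44, 117), (-40, 112), (-36, 112), (-32, 105), (-28, 104), (-24, 104), (-20, 105), (-16, 99), (-12, 105), (-8, 103), (-4, 101), (0, 108), (4, 99), (8, 105), (12, 97), (16, 791), (72, 592)]
y [(-148, 189), (-144, 298), (-140, 316), (-136, 304), (-132, 275), (-108, 41), (-100, 41), (-96, 42), (-92, 45), (-88, 46), (-84, 42), (-80, 42), (-68, 82), (-24, 41), (-8, 41), (24, 44), (32, 127), (36, 270), (48, 45), (60, 79), (72, 41), (128, 409), (132, 298), (136, 312), (140, 297), (144, 59)]
0.03 x [(16, 836), (20, 518), (24, 132), (28, 139), (32, 121), (36, 124), (40, 135), (44, 125), (48, 138), (52, 120), (56, 62), (72, 1152), (76, 573), (80, 551), (84, 363)]
y [(-148, 65), (-144, 106), (-140, 102), (-136, 101), (-132, 69), (-100, 69), (-96, 67), (-92, 71), (-88, 68), (-84, 64), (-80, 67), (-76, 66), (-72, 90), (-68, 198), (-64, 74), (-60, 69), (-56, 69), (-52, 71), (-48, 72), (-44, 74), (-40, 68), (-36, 77), (-32, 72), (-28, 75), (-24, 77), (-20, 73), (-16, 75), (-12, 73), (-8, 79), (-4, 188), (0, 122), (4, 62), (8, 84), (12, 68), (16, 78), (20, 69), (24, 81), (28, 66), (32, 80), (36, 67), (40, 76), (44, 70), (48, 69), (52, 64), (56, 74), (60, 138), (64, 165), (68, 67), (72, 72), (76, 68), (80, 67), (84, 66), (88, 64), (92, 69), (96, 67), (100, 71), (128, 114), (132, 97), (136, 97), (140, 97)]
```

```bash
python3 -m crank '[[[0,0,0],[-1.9,3.72,0.5],-0.4],[[0,0,0],[-1.9,3.72,0.5],-0.4],[[0,0,0],[-1.9,3.72,0.5],-0.4],[[0,0,0],[-1.9,3.72,0.5],-0.4],[[0,0,0],[-1.9,3.72,0.5],-0.4],[[0,0,0],[-1.9,3.72,0.5],-0.4],[[0,0,0],[0,0,4],-0.4],[[0,0,0],[0,0,0],-0.4]]' 20 >/dev/null; python3 go.py .5513 -.0375 .064 -176
```

```text
turn [-0.   -0.51 -0.06] shift cm [-0.52  0.23 14.24] rows>=3 F [-1.3 -0.3 -1.6] w 0.0617 t 2.1 tcp [ 0.5463 -0.0401  0.2064]
```

```bash
python3 -m crank '[[[0,0,0],[-0.3,0.15,3],-0.4],[[0,0,0],[0,0,3],-0.4],[[0,0,0],[0,0,0],-0.4],[[0,0,0],[0,0,0],-0.4]]' >/dev/null; python3 go.py .5513 -.0375 .064 -176
```

```text
turn [-0.05 -0.03 -0.1 ] shift cm [0.08 0.21 8.84] rows>=2 F [0.4 0.  1.1] w 0.0615 t 2.5 tcp [ 0.5523 -0.0395  0.1524]
```

```bash
python3 -m crank '[[[0,0,0],[0.05,0.2,3],-0.4],[[0,0,0],[0,0,3],-0.4],[[0,0,0],[0,0,2.8],-0.4],[[0,0,0],[0,0,0],-0.4],[[0,0,0],[0,0,0],0.5],[[0,0,0],[0,0,0],0.5],[[0,0,0],[0,0,0],0.5],[[0,0,0],[0,0,0],0.5]]' 20 ; python3 go.py .5468 -.2963 .2 -176
```

```text
time_s: 3.35
tcp_pos: [0.5522, -0.0362, 0.0646]
eef_rot: [180.0, 0.1, -176.0]
contact_force: [0.7, 0.2, 0.9]
gripper_width: 0.0347
gripper_force: 0.1
turn [ 0.02  0.13 -0.04] shift cm [  2.36 -25.91 -13.54] rows>=6 F [0.7 0.2 0.9] w 0.0347 t 3.4 tcp [ 0.5522 -0.0362  0.0646]
```

```bash
python3 -m crank '[[[0,0,0],[0,0,0],0.5],[[0,0,0],[0,0,0],0.5],[[0,0,0],[0,0,-4.5],0.5],[[0,0,0],[0,0,-4.5],0.5],[[0,0,0],[0,0,-4.5],0.5],[[0,0,0],[0.4,-4.3,0],0.5],[[0,0,0],[0.4,-4.3,0],0.5],[[0,0,0],[0.4,-4.3,0],0.5]]'; python3 -m crank '[[[0,0,0],[0.4,-4.3,0],0.5],[[0,0,0],[0.4,-4.3,0],0.5],[[0,0,0],[0.4,-4.3,0],0.5],[[0,0,0],[0,0,0],0.5],[[0,0,0],[0,0,0],0.5],[[0,0,0],[0,0,0],0.5]]';  python3 go.py .5468 -.2963 .07 -176
python3 - <<'E'
from plant import r
import numpy as np,cv2
c=r.capture('scene');cv2.imwrite('pics/s1.png',c['color'][...,::-1])
E
```

```text
time_s: 4.15
tcp_pos: [0.5482, -0.1667, 0.1989]
eef_rot: [180.0, 0.1, -176.0]
contact_force: [0.6, -0.5, -0.5]
gripper_width: 0.0329
gripper_force: 20.0
time_s: 4.75
tcp_pos: [0.5451, -0.2948, 0.1981]
eef_rot: [180.0, -0.0, -176.0]
contact_force: [0.1, 0.9, -0.2]
gripper_width: 0.0324
gripper_force: 20.0
turn [ 0.02 -0.03 -0.04] shift cm [-0.16 -0.16 12.81] rows>=3 F [ 0.1  0.9 -0.2] w 0.0324 t 4.8 tcp [ 0.5451 -0.2948  0.1981]
```

View pics/s1.png

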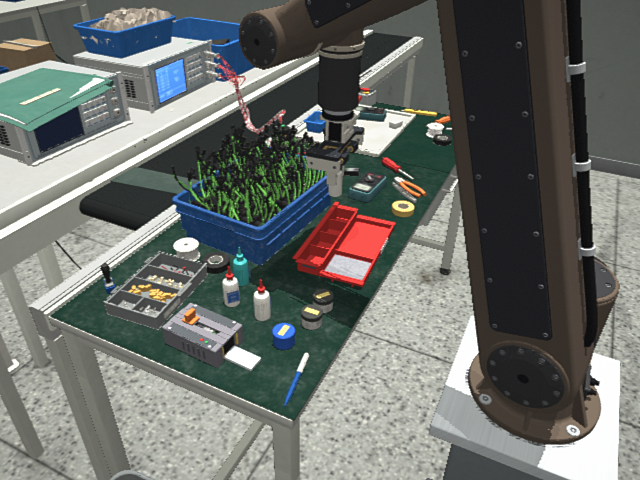

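The bottle is in the gripper over the caddy at about (335,185), clear of the plants. The other two bottles and the tins are where they were.

```bash
python3 -m crank '[[[0,0,0],[-0.1,-0.15,4],0.5],[[0,0,0],[0,0,4],0.5],[[0,0,0],[0,0,2],0.5],[[0,0,0],[0,0,1],0.5],[[0,0,0],[0,0,1],0.5],[[0,0,0],[0,0,0.7],0.5],[[0,0,0],[0,0,0],0.5],[[0,0,0],[0,0,0],0.5]]'; python3 go.py .5468 -.2963 .0697 -176
```

```text
time_s: 5.6
tcp_pos: [0.547, -0.2969, 0.0721]
eef_rot: [-180.0, 0.1, -176.0]
contact_force: [-0.6, 0.6, -0.6]
gripper_width: 0.0328
gripper_force: 20.0
turn [-0.03  0.06 -0.03] shift cm [0.01 0.06 0.24] rows>=1 F [-0.6  0.6 -0.6] w 0.0328 t 5.6 tcp [ 0.547  -0.2969  0.0721]
```

```bash
python3 -m crank '[[[0,0,0],[0,0,0.2],0.5],[[0,0,0],[0,0,0],0.5],[[0,0,0],[0,0,0],-0.3],[[0,0,0],[0,0,0],-0.3],[[0,0,0],[0,0,-1],-0.3],[[0,0,0],[0,0,-4],-0.3],[[0,0,0],[0,0,-4],-0.3],[[0,0,0],[0,0,-4],-0.3]]'
python3 - <<'E'
from plant import r
import numpy as np
from h import *
c=r.capture('scene');P=cloud(c);P[c['range_z']==0]=-9
q=P[(P[...,2]>.085)&(P[...,2]<.112)&(abs(P[...,0]-.547)<.04)&(abs(P[...,1]+.296)<.03)];print(len(q),q.mean(0),q.max(0))
E
python3 go.py .5528 .052 .2 -176
```

```text
time_s: 6.4
tcp_pos: [0.5463, -0.2969, 0.2016]
eef_rot: [-180.0, 0.0, -176.0]
contact_force: [1.4, 0.4, -0.0]
gripper_width: 0.057
gripper_force: 0.0
19 [ 0.54309781 -0.2954244   0.09342246] [ 0.54812815 -0.29080124  0.10686454]
turn [-0.3   0.53  0.04] shift cm [-2.8  34.93  0.96] rows>=8 F [ 2.8 -0.5  8. ] w 0.0570 t 6.5 tcp [ 0.5493 -0.2984  0.2096]
```

```bash
python3 -m crank '[[[0,0,0],[-0.32,4.35,0],-0.3],[[0,0,0],[-0.32,4.35,0],-0.3],[[0,0,0],[-0.32,4.35,0],-0.3],[[0,0,0],[-0.32,4.35,0],-0.3],[[0,0,0],[-0.32,4.35,0],-0.3],[[0,0,0],[-0.32,4.35,0],-0.3],[[0,0,0],[-0.32,4.35,0],-0.3],[[0,0,0],[-0.32,4.35,0],-0.3]]' >/dev/null; python3 -m crank '[[[0,0,0],[0,0,4],-0.3],[[0,0,0],[0,0,0],-0.3],[[0,0,0],[0,0,0],-0.3],[[0,0,0],[0,0,0],-0.3]]'>/dev/null;  python3 go.py .5528 .052 .0645 -176
```

```text
turn [ 0.    0.1  -0.08] shift cm [-0.4   0.01  9.64] rows>=2 F [ 0.5 -0.3  0.1] w 0.0570 t 7.7 tcp [0.5488 0.0516 0.1609]
```

```bash
python3 -m crank '[[[0,0,0],[-0.4,0,3.2],-0.3],[[0,0,0],[0,0,3.2],-0.3],[[0,0,0],[0,0,3.2],-0.3],[[0,0,0],[0,0,0],-0.3],[[0,0,0],[0,0,0],0.5],[[0,0,0],[0,0,0],0.5],[[0,0,0],[0,0,0],0.5],[[0,0,0],[0,0,0],0.5]]' 20; python3 -m crank '[[[0,0,0],[0,0,0],0.5],[[0,0,0],[0,0,-4.5],0.5],[[0,0,0],[0,0,-4.5],0.5],[[0,0,0],[0,0,-5],0.5],[[0,0,0],[0,0,0],0.5],[[0,0,0],[0,0,0],0.5]]';  python3 go.py .5422 -.2304 .2 -176
```

```text
time_s: 8.45
tcp_pos: [0.5529, 0.0527, 0.0648]
eef_rot: [180.0, 0.2, -176.0]
contact_force: [-0.5, -0.4, 5.2]
gripper_width: 0.0328
gripper_force: 20.0
time_s: 9.05
tcp_pos: [0.5524, 0.0528, 0.2051]
eef_rot: [179.9, 0.2, -176.1]
contact_force: [-1.2, -0.3, -1.0]
gripper_width: 0.0328
gripper_force: 20.0
turn [ 0.09  0.19 -0.05] shift cm [  2.99 -28.18   0.51] rows>=6 F [-1.2 -0.3 -1. ] w 0.0328 t 9.1 tcp [0.5524 0.0528 0.2051]
```

```bash
python3 -m crank '[[[0,0,0],[0.43,-4.02,0],0.5],[[0,0,0],[0.43,-4.02,0],0.5],[[0,0,0],[0.43,-4.02,0],0.5],[[0,0,0],[0.43,-4.02,0],0.5],[[0,0,0],[0.43,-4.02,0],0.5],[[0,0,0],[0.43,-4.02,0],0.5],[[0,0,0],[0.43,-4.02,0],0.5],[[0,0,0],[0,0,0],0.5]]'>/dev/null; python3 -m crank '[[[0,0,0],[0,0,4.5],0.5],[[0,0,0],[0,0,0],0.5],[[0,0,0],[0,0,0],0.5]]';  python3 go.py .5422 -.2304 .07 -176
```

```text
time_s: 10.15
tcp_pos: [0.5404, -0.2302, 0.1572]
eef_rot: [180.0, -0.2, -176.0]
contact_force: [0.3, -0.6, -0.2]
gripper_width: 0.0327
gripper_force: 20.0
turn [ 0.02 -0.23 -0.02] shift cm [-0.18 -0.04  8.72] rows>=2 F [ 0.3 -0.6 -0.2] w 0.0327 t 10.2 tcp [ 0.5404 -0.2302  0.1572]
```

```bash
python3 -m crank '[[[0,0,0],[-0.15,0,3],0.5],[[0,0,0],[0,0,3],0.5],[[0,0,0],[0,0,1],0.5],[[0,0,0],[0,0,1],0.5],[[0,0,0],[0,0,0.7],0.5],[[0,0,0],[0,0,0],0.5],[[0,0,0],[0,0,0],0.5],[[0,0,0],[0,0,0],0.5]]'; python3 -m crank '[[[0,0,0],[0,0,0],0],[[0,0,0],[0,0,0],0],[[0,0,0],[0,0,-1],0],[[0,0,0],[0,0,-4],0],[[0,0,0],[0,0,-4],0],[[0,0,0],[0,0,-4],0],[[0,0,0],[0,0,-1],0],[[0,0,0],[0,0,0],0]]'
python3 go.py .6362 .0442 .2 -176
```

```text
time_s: 10.95
tcp_pos: [0.5434, -0.2304, 0.0722]
eef_rot: [-180.0, 0.1, -176.0]
contact_force: [0.5, -0.4, -0.9]
gripper_width: 0.0325
gripper_force: 20.0
time_s: 11.75
tcp_pos: [0.5439, -0.2305, 0.2144]
eef_rot: [-179.9, 0.3, -176.0]
contact_force: [0.5, 0.5, -0.5]
gripper_width: 0.0435
gripper_force: 0.0
turn [-0.06  0.29 -0.04] shift cm [-11.12  26.76   1.44] rows>=6 F [ 0.5  0.5 -0.5] w 0.0435 t 11.8 tcp [ 0.5439 -0.2305  0.2144]
```

```bash
python3 -m crank '[[[0,0,0],[-0.31,4.45,0],-0.15],[[0,0,0],[-0.31,4.45,0],-0.15],[[0,0,0],[-0.31,4.45,0],-0.15],[[0,0,0],[-0.31,4.45,0],-0.15],[[0,0,0],[-0.31,4.45,0],-0.15],[[0,0,0],[-0.31,4.45,0],-0.15],[[0,0,0],[-4.6,0,0],-0.15],[[0,0,0],[-4.6,0,0],-0.15]]'>/dev/null; python3 -m crank '[[[0,0,0],[0,0,4],-0.15],[[0,0,0],[0,0,0],-0.15],[[0,0,0],[0,0,0],-0.15],[[0,0,0],[0,0,0],-0.15]]' >/dev/null;  python3 go.py .6362 .0442 .066 -176
```

```text
turn [-0.02  0.04 -0.03] shift cm [-0.16  0.07 10.64] rows>=3 F [-1.   0.   0.3] w 0.0503 t 12.9 tcp [0.6346 0.0434 0.1724]
```

```bash
python3 -m crank '[[[0,0,0],[-0.15,0.07,3.5],-0.15],[[0,0,0],[0,0,3.5],-0.15],[[0,0,0],[0,0,3.6],-0.15],[[0,0,0],[0,0,0],-0.15],[[0,0,0],[0,0,0],0.5],[[0,0,0],[0,0,0],0.5],[[0,0,0],[0,0,0],0.5],[[0,0,0],[0,0,0],0.5]]' 20; python3 -m crank '[[[0,0,0],[0,0,-4.5],0.5],[[0,0,0],[0,0,-4.5],0.5],[[0,0,0],[0,0,-5],0.5],[[0,0,0],[4.5,0,0],0.5],[[0,0,0],[4.5,0,0],0.5],[[0,0,0],[0,0,0],0.5],[[0,0,0],[0,0,0],0.5]]';  python3 go.py .5376 -.1646 .2 -176
```

```text
time_s: 13.75
tcp_pos: [0.6379, 0.0449, 0.0679]
eef_rot: [180.0, 0.3, -176.0]
contact_force: [-1.0, 0.4, 7.4]
gripper_width: 0.033
gripper_force: 20.0
time_s: 14.45
tcp_pos: [0.5459, 0.0383, 0.207]
eef_rot: [179.9, 0.2, -176.0]
contact_force: [1.0, -0.1, 0.3]
gripper_width: 0.033
gripper_force: 20.0
turn [ 0.05  0.15 -0.01] shift cm [  2.24 -20.18   0.7 ] rows>=5 F [ 1.  -0.1  0.3] w 0.0330 t 14.4 tcp [0.5459 0.0383 0.207 ]
```

```bash
python3 -m crank '[[[0,0,0],[0.45,-4.02,0],0.5],[[0,0,0],[0.45,-4.02,0],0.5],[[0,0,0],[0.45,-4.02,0],0.5],[[0,0,0],[0.45,-4.02,0],0.5],[[0,0,0],[0.45,-4.02,0],0.5],[[0,0,0],[0,0,4],0.5],[[0,0,0],[0,0,0],0.5],[[0,0,0],[0,0,0],0.5]]';  python3 go.py .5376 -.1646 .073 -176
```

```text
time_s: 15.25
tcp_pos: [0.5381, -0.1641, 0.1653]
eef_rot: [-180.0, -0.1, -176.1]
contact_force: [0.4, -0.1, -0.5]
gripper_width: 0.0328
gripper_force: 20.0
turn [-0.02 -0.1  -0.05] shift cm [ 0.06 -0.05  9.23] rows>=2 F [ 0.4 -0.1 -0.5] w 0.0328 t 15.2 tcp [ 0.5381 -0.1641  0.1653]
```

```bash
python3 -m crank '[[[0,0,0],[0,0,3],0.5],[[0,0,0],[0,0,3],0.5],[[0,0,0],[0,0,1],0.5],[[0,0,0],[0,0,1],0.5],[[0,0,0],[0,0,0.7],0.5],[[0,0,0],[0,0,0.4],0.5],[[0,0,0],[0,0,0],0.5],[[0,0,0],[0,0,0],0.5]]'; python3 -m crank '[[[0,0,0],[0,0,0],0],[[0,0,0],[0,0,0],0],[[0,0,0],[0,0,-1],0],[[0,0,0],[0,0,-4],0],[[0,0,0],[0,0,-4],0],[[0,0,0],[0,0,-4.5],0],[[0,0,0],[4,4,0],-0.4],[[0,0,0],[4,4,0],-0.4]]'
python3 -m crank '[[[0,0,0],[0,4.5,0],-0.4],[[0,0,0],[0,4.5,0],-0.4],[[0,0,0],[0,0,0],-0.4],[[0,0,0],[0,0,0],-0.4]]'
python3 - <<'E'
from plant import r
import numpy as np,cv2
from h import *
c=r.capture('top');cv2.imwrite('pics/top1.png',c['color'][150:320,140:460,::-1].repeat(2,0).repeat(2,1))
P=cloud(c);Z=P[...,2].copy();Z[c['range_z']==0]=-1
for n,(x,y) in dict(T1=(.448,.024),T2=(.4495,-.0334),turq=(.656,-.028),fin=(.646,.171)).items():
    m=(Z>.025)&(Z<.12)&(abs(P[...,0]-x)<.05)&(abs(P[...,1]-y)<.035);q=P[m];
    print(n,rect(q[:,:2]) if len(q)>5 else len(q))
s=r.get_state();c=r.capture('wrist');np.savez('w2.npz',pos=s['tcp_pos'],rot=s['eef_rot'],**c);cv2.imwrite('pics/w2.png',c['color'][...,::-1])
E
```

```text
time_s: 16.05
tcp_pos: [0.5383, -0.1638, 0.0749]
eef_rot: [-180.0, 0.1, -176.0]
contact_force: [0.1, -0.8, -1.5]
gripper_width: 0.0327
gripper_force: 20.0
time_s: 16.85
tcp_pos: [0.4628, -0.0978, 0.2112]
eef_rot: [180.0, 0.2, -176.2]
contact_force: [0.0, 1.9, -0.9]
gripper_width: 0.0547
gripper_force: 0.0
time_s: 17.25
tcp_pos: [0.4563, -0.0073, 0.2103]
eef_rot: [180.0, 0.1, -175.9]
contact_force: [-0.1, 0.9, -0.6]
gripper_width: 0.0611
gripper_force: 0.0
T1 0
T2 0
turq (array([656., -28.]), array([32.7, 33.5]), 51.64)
fin (array([645.1, 170.9]), array([69.9, 98. ]), 89.9)
```

View pics/top1.png

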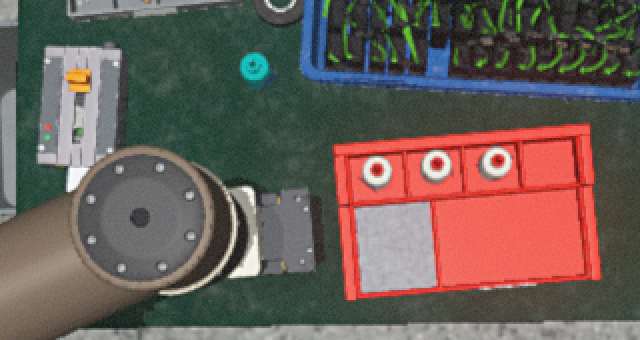

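View pics/w2.png

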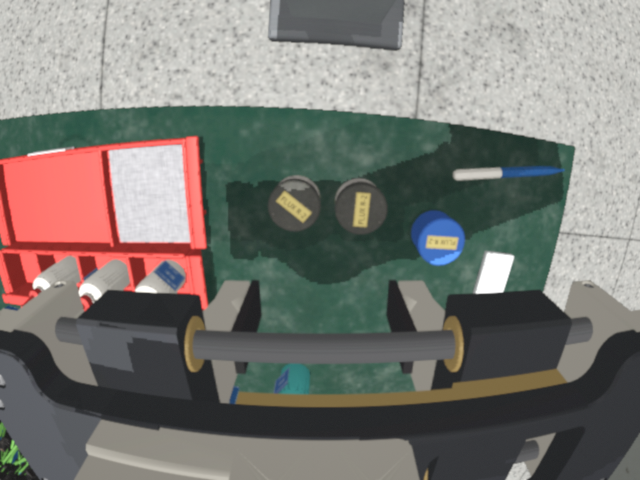

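All three glue bottles stand upright in the three left bays and the turquoise one is undisturbed. In the wrist view the tins are at about (295,205) and (360,207).

```bash
python3 - <<'E'
from h import *
d=dict(np.load('w2.npz'));W=wcloud(d);Z=W[...,2]
for n,(u,v) in dict(T2=(295,205),T1=(360,207)).items():
    m=np.zeros_like(Z,bool);m[v-36:v+34,u-33:u+33]=1;q=W[m&(Z>.028)&(Z<.05)]
    print(n,rect(q[:,:2]),np.median(q[:,2]))
E
python3 go.py .4495 -.0334 .12 -176
```

```text
T2 (array([450. , -34.1]), array([45.3, 45.2]), 80.22) 0.03371772610631857
T1 (array([448.3,  23.3]), array([45. , 44.7]), 5.04) 0.03365037753907374
turn [ 0.    0.03 -0.05] shift cm [ 0.85 -2.42  8.97] rows>=2 F [ 0.2 -0.5 -0.3] w 0.0611 t 17.4 tcp [ 0.4563 -0.0087  0.2097]
```

```bash
python3 -m crank '[[[0,0,-7.5],[0,0,0],-0.4],[[0,0,-7.5],[0,0,0],-0.4],[[0,0,-7.5],[0,0,0],-0.4],[[0,0,-7.5],[0,0,0],-0.4],[[0,0,-7.5],[0,0,0],-0.4],[[0,0,-7.5],[0,0,0],-0.4],[[0,0,0],[0,0,3.5],-0.4],[[0,0,0],[0,0,0],-0.4]]' >/dev/null; python3 go.py .4499 -.0338 .1 -131
```

```text
turn [ 0.22 -0.3  -0.25] shift cm [ 2.04 -1.25  7.12] rows>=2 F [ 0.1 -0.9 -1. ] w 0.0608 t 18.1 tcp [ 0.4538 -0.0102  0.1712]
```

```bash
python3 -m crank '[[[0,0,0],[2.1,-1.3,0],-0.4],[[0,0,0],[0,0,3.5],-0.4],[[0,0,0],[0,0,3.5],-0.4],[[0,0,0],[0,0,0],-0.4],[[0,0,0],[0,0,0],-0.4],[[0,0,0],[0,0,0],-0.4]]' >/dev/null; python3 go.py .4499 -.0338 .04 -131
```

```text
turn [-0.08  0.09 -0.05] shift cm [0.32 0.2  6.61] rows>=2 F [-0.4 -0.3  0.2] w 0.0614 t 18.8 tcp [ 0.4535 -0.0327  0.1061]
```

```bash
python3 -m crank '[[[0,0,0],[0.32,0.2,2.2],-0.4],[[0,0,0],[0,0,2.2],-0.4],[[0,0,0],[0,0,2.2],-0.4],[[0,0,0],[0,0,0],-0.4],[[0,0,0],[0,0,0],0.3],[[0,0,0],[0,0,0],0.3],[[0,0,0],[0,0,0],0.3],[[0,0,0],[0,0,0],0.3]]' 20; python3 -m crank '[[[0,0,0],[0,0,0],0.3],[[0,0,0],[0,0,-4],0.3],[[0,0,0],[0,0,-4],0.3],[[0,0,0],[0,0,0],0.3],[[0,0,0],[0,0,0],0.3]]'; python3 go.py .4703 -.3558 .125 -131
```

```text
time_s: 19.55
tcp_pos: [0.4498, -0.0334, 0.0397]
eef_rot: [-179.9, 0.1, -131.0]
contact_force: [-1.4, 0.4, 8.2]
gripper_width: 0.0451
gripper_force: 20.0
time_s: 20.05
tcp_pos: [0.4492, -0.0335, 0.1197]
eef_rot: [-179.9, 0.2, -131.1]
contact_force: [0.8, 0.1, -0.8]
gripper_width: 0.0449
gripper_force: 20.0
turn [-0.09  0.19 -0.06] shift cm [ 22.94 -22.74  -0.53] rows>=7 F [ 0.8  0.1 -0.8] w 0.0449 t 20.1 tcp [ 0.4492 -0.0335  0.1197]
```

```bash
python3 -m crank '[[[0,0,0],[0,0,-3.5],0.3],[[0,0,0],[3.27,-3.25,0],0.3],[[0,0,0],[3.27,-3.25,0],0.3],[[0,0,0],[3.27,-3.25,0],0.3],[[0,0,0],[3.27,-3.25,0],0.3],[[0,0,0],[3.27,-3.25,0],0.3],[[0,0,0],[3.27,-3.25,0],0.3],[[0,0,0],[3.27,-3.25,0],0.3]]' >/dev/null; python3 -m crank '[[[0,0,0],[0,0,4],0.3],[[0,0,0],[0,0,0],0.3],[[0,0,0],[0,0,0],0.3],[[0,0,0],[0,0,0],0.3]]' >/dev/null; python3 go.py .4703 -.3558 .0455 -131
```

```text
turn [-0.04 -0.01  0.03] shift cm [ 0.04 -0.02  6.87] rows>=2 F [ 0.2  0.3 -1.1] w 0.0448 t 21.2 tcp [ 0.4704 -0.3554  0.1142]
```

```bash
python3 -m crank '[[[0,0,0],[0,0,2.5],0.3],[[0,0,0],[0,0,2],0.3],[[0,0,0],[0,0,1],0.3],[[0,0,0],[0,0,0.8],0.3],[[0,0,0],[0,0,0.5],0.3],[[0,0,0],[0,0,0],0.3],[[0,0,0],[0,0,0],0.3]]'; python3 -m crank '[[[0,0,0],[0,0,0],-0.25],[[0,0,0],[0,0,0],-0.25],[[0,0,0],[0,0,-2],-0.25],[[0,0,0],[0,0,-4],-0.25],[[0,0,0],[0,0,-4],-0.25],[[0,0,0],[0,0,-3],-0.25],[[0,0,0],[0,0,0],-0.25],[[0,0,0],[0,0,0],-0.25]]'
python3 - <<'E'
from plant import r
from h import *
c=r.capture('top');P=cloud(c);Z=P[...,2].copy();Z[c['range_z']==0]=-1
m=(Z>.025)&(Z<.06)&(abs(P[...,0]-.448)<.08)&(abs(P[...,1]-.0233)<.05);q=P[m];print('T1',rect(q[:,:2]) if len(q)>9 else len(q))
E
python3 go.py .4483 .0233 .2 -176
```

```text
time_s: 21.95
tcp_pos: [0.4704, -0.356, 0.0459]
eef_rot: [-179.9, 0.0, -131.0]
contact_force: [-0.7, -1.3, 0.2]
gripper_width: 0.0447
gripper_force: 20.0
time_s: 22.75
tcp_pos: [0.4702, -0.3559, 0.1763]
eef_rot: [-179.9, 0.1, -131.1]
contact_force: [-0.3, 0.8, -0.6]
gripper_width: 0.0546
gripper_force: 0.0
T1 (array([453.3,  -5.9]), array([39.6, 43.2]), 88.94)
turn [1.000e-02 2.000e-02 4.493e+01] shift cm [-0.52 37.95 -2.49] rows>=8 F [ 0.1  1.  -0.8] w 0.0548 t 22.8 tcp [ 0.4696 -0.3556  0.1751]
```

The remaining tin seems to have been knocked aside, so I'll move over it and look again.

```bash
python3 -m crank '[[[0,0,7.5],[0,0,-0.5],-0.4],[[0,0,7.5],[0,0,-0.5],-0.4],[[0,0,7.5],[0,0,-0.5],-0.4],[[0,0,7.5],[0,0,-0.5],-0.4],[[0,0,7.5],[0,0,-0.5],-0.4],[[0,0,7.5],[0,0,-0.5],-0.4],[[0,0,0],[-0.2,4.4,0],-0.4],[[0,0,0],[-0.2,4.4,0],-0.4]]' >/dev/null; python3 -m crank '[[[0,0,0],[-0.2,4.4,0],-0.4],[[0,0,0],[-0.2,4.4,0],-0.4],[[0,0,0],[-0.2,4.4,0],-0.4],[[0,0,0],[-0.2,4.4,0],-0.4],[[0,0,0],[-0.2,4.4,0],-0.4],[[0,0,0],[-0.2,4.4,0],-0.4],[[0,0,0],[0,0,0],-0.4],[[0,0,0],[0,0,0],-0.4]]' >/dev/null
python3 - <<'E'
from plant import r
from h import *
s=r.get_state();c=r.capture('wrist');d=dict(pos=s['tcp_pos'],rot=s['eef_rot'],**c);cv2.imwrite('pics/w3.png',c['color'][...,::-1])
W=wcloud(d);Z=W[...,2];h,sa,v=cv2.split(hsv(c))
m=(Z>.027)&(Z<.05)&(W[...,0]>.36)&(W[...,0]<.53)&(W[...,1]>-.1)&(W[...,1]<.15);m[270:]=0
n,l,st,ce=cv2.connectedComponentsWithStats(m.astype(np.uint8))
for i in range(1,n):
    if st[i,4]>200: q=W[l==i];print(ce[i].round(),rect(q[:,:2]),np.median(h[l==i]),np.median(sa[l==i]))
from go import need; need(.4533,-.006,.12,-176)
E
```

```text
[318. 207.] (array([453.2,  -8.7]), array([45.3, 45.1]), 2.09) 25.0 17.0
[437. 238.] (array([473. , 100.6]), array([45.3, 44.8]), 1.0) 109.0 163.0
turn [-0.03 -0.11  0.02] shift cm [ 0.79 -0.19  8.43] rows>=2 F [ 0.1 -0.5  1. ] w 0.0612 t 24.4 tcp [ 0.461  -0.0035  0.2043]
```

View pics/w3.png

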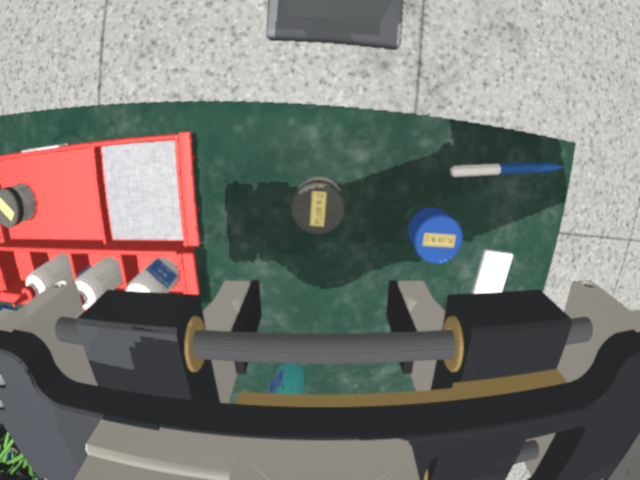

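The tin was knocked and now stands upright at pixel (318,207), which is (0.453, -0.008). The first tin is in its bay.

```bash
python3 -m crank '[[[0,0,0],[0.8,-0.4,4],-0.4],[[0,0,0],[0,0,4],-0.4],[[0,0,0],[0,0,2],-0.4],[[0,0,0],[0,0,0],-0.4],[[0,0,0],[0,0,0],-0.4]]' >/dev/null; python3 go.py .453 -.0083 .04 -176
```

```text
turn [-0.04 -0.07 -0.13] shift cm [0.09 0.09 6.53] rows>=2 F [0.4 0.1 0.4] w 0.0614 t 24.9 tcp [ 0.454  -0.0091  0.1053]
```

```bash
python3 -m crank '[[[0,0,0],[0.09,0.09,2.2],-0.4],[[0,0,0],[0,0,2.2],-0.4],[[0,0,0],[0,0,2.1],-0.4],[[0,0,0],[0,0,0],-0.4],[[0,0,0],[0,0,0],0.3],[[0,0,0],[0,0,0],0.3],[[0,0,0],[0,0,0],0.3],[[0,0,0],[0,0,0],0.3]]' 20; python3 -m crank '[[[0,0,0],[0,0,0],0.3],[[0,0,0],[0,0,-4],0.3],[[0,0,0],[0,0,-4],0.3],[[0,0,0],[0,0,-3.5],0.3],[[0,0,0],[0,0,0],0.3],[[0,0,0],[0,0,0],0.3]]'; python3 go.py .4647 -.276 .12 -176
```

```text
time_s: 25.75
tcp_pos: [0.454, -0.007, 0.0416]
eef_rot: [180.0, 0.1, -176.0]
contact_force: [-1.0, 0.0, 9.0]
gripper_width: 0.0448
gripper_force: 20.0
time_s: 26.35
tcp_pos: [0.4532, -0.007, 0.1564]
eef_rot: [179.9, 0.2, -176.1]
contact_force: [0.8, 0.2, -1.3]
gripper_width: 0.0451
gripper_force: 20.0
turn [ 0.08  0.16 -0.06] shift cm [  0.73 -26.91   3.64] rows>=6 F [ 0.8  0.2 -1.3] w 0.0451 t 26.4 tcp [ 0.4532 -0.007   0.1564]
```

```bash
python3 -m crank '[[[0,0,0],[0.1,-3.84,0],0.3],[[0,0,0],[0.1,-3.84,0],0.3],[[0,0,0],[0.1,-3.84,0],0.3],[[0,0,0],[0.1,-3.84,0],0.3],[[0,0,0],[0.1,-3.84,0],0.3],[[0,0,0],[0.1,-3.84,0],0.3],[[0,0,0],[0.1,-3.84,0],0.3],[[0,0,0],[0,0,0],0.3]]' >/dev/null; python3 -m crank '[[[0,0,0],[0,0,4],0.3],[[0,0,0],[0,0,0],0.3],[[0,0,0],[0,0,0],0.3]]' >/dev/null; python3 go.py .4647 -.276 .0465 -176
```

```text
turn [ 0.05 -0.22 -0.02] shift cm [-0.13 -0.06  6.79] rows>=2 F [ 0.4  0.7 -0.6] w 0.0448 t 27.4 tcp [ 0.4634 -0.2755  0.1144]
```

```bash
python3 -m crank '[[[0,0,0],[-0.1,-0.06,2.5],0.3],[[0,0,0],[0,0,2],0.3],[[0,0,0],[0,0,1],0.3],[[0,0,0],[0,0,0.8],0.3],[[0,0,0],[0,0,0.4],0.3],[[0,0,0],[0,0,0],0.3],[[0,0,0],[0,0,0],0.3]]'; python3 -m crank '[[[0,0,0],[0,0,0],-0.25],[[0,0,0],[0,0,0],-0.25],[[0,0,0],[0,0,-2],-0.25],[[0,0,0],[0,0,-4],-0.25],[[0,0,0],[0,0,-4],-0.25],[[0,0,0],[0,0,-4],-0.25],[[0,0,0],[0,0,0],-0.25],[[0,0,0],[0,0,0],-0.25]]'
python3 go.py .6703 .1698 .17 176.45
```

```text
time_s: 28.15
tcp_pos: [0.466, -0.2766, 0.049]
eef_rot: [-180.0, 0.1, -176.0]
contact_force: [-0.7, 1.5, -1.4]
gripper_width: 0.045
gripper_force: 20.0
time_s: 28.95
tcp_pos: [0.466, -0.2765, 0.1896]
eef_rot: [-180.0, 0.2, -176.1]
contact_force: [-0.2, -0.5, -0.2]
gripper_width: 0.0547
gripper_force: 0.0
turn [-0.02  0.18  7.49] shift cm [-17.63  45.81   1.96] rows>=10 F [-0.2 -0.5 -0.2] w 0.0547 t 28.9 tcp [ 0.466  -0.2765  0.1896]
```

```bash
python3 -m crank '[[[0,0,7.5],[0,0,0],0.5],[[0,0,0],[0,4.58,0],0.5],[[0,0,0],[0,4.58,0],1],[[0,0,0],[0,4.58,0],1],[[0,0,0],[0,4.58,0],1],[[0,0,0],[0,4.58,0],1],[[0,0,0],[0,4.58,0],1],[[0,0,0],[0,4.58,0],1]]' >/dev/null; python3 -m crank '[[[0,0,0],[0,4.58,0],1],[[0,0,0],[0,4.58,0],1],[[0,0,0],[0,4.58,0],1],[[0,0,0],[-4.4,0,0],1],[[0,0,0],[-4.4,0,0],1],[[0,0,0],[-4.4,0,0],1],[[0,0,0],[-4.4,0,0],1],[[0,0,0],[0,0,0],1]]'
python3 - <<'E'
from plant import r
from h import *
c=r.capture('top');cv2.imwrite('pics/top2.png',c['color'][150:320,140:460,::-1].repeat(2,0).repeat(2,1))
from go import need; need(.6703,.1698,.081,176.45)
E
```

```text
time_s: 30.55
tcp_pos: [0.6727, 0.1688, 0.1841]
eef_rot: [-179.8, -0.2, 176.4]
contact_force: [-0.2, -0.6, -0.4]
gripper_width: 0.0008
gripper_force: 0.0
turn [-0.15 -0.24 -0.11] shift cm [ 0.03  0.1  10.33] rows>=3 F [-0.7 -0.1 -0.8] w 0.0004 t 30.6 tcp [0.6705 0.1688 0.1843]
```

View pics/top2.png

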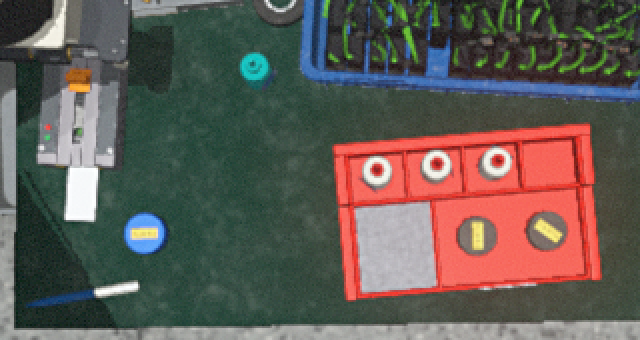

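Both tins stand in the tin bay at about (477,237) and (547,231), and the bottles are upright. The gripper is closed behind the orange fin at (78,80).

```bash
python3 -m crank '[[[0,0,0],[0,0.1,3.5],1],[[0,0,0],[0,0,3.5],1],[[0,0,0],[0,0,2],1],[[0,0,0],[0,0,1.3],1],[[0,0,0],[0,0,0],1],[[0,0,0],[0,0,0],1]]'; python3 -m crank '[[[0,0,0],[0.5,0,0],1],[[0,0,0],[0.5,0,0],1],[[0,0,0],[0.5,0,0],1],[[0,0,0],[0.5,0,0],1],[[0,0,0],[0,0,0],1],[[0,0,0],[0,0,0],1]]'; python3 go.py .6703 .1698 .081 176.45
```

```text
time_s: 31.2
tcp_pos: [0.6697, 0.171, 0.0859]
eef_rot: [-180.0, 0.0, 176.5]
contact_force: [1.1, -0.2, 0.8]
gripper_width: 0.0007
gripper_force: 0.0
time_s: 31.8
tcp_pos: [0.6499, 0.1723, 0.0861]
eef_rot: [180.0, 0.1, 176.5]
contact_force: [2.5, 0.6, 1.8]
gripper_width: 0.0003
gripper_force: 1.3
turn [0.04 0.07 0.02] shift cm [-2.06 -0.12  0.51] rows>=1 F [2.5 0.6 1.8] w 0.0003 t 31.8 tcp [0.6499 0.1723 0.0861]
```

```bash
python3 -m crank '[[[0,0,0],[0.6,0,0.1],1],[[0,0,0],[0.6,0,0.1],1],[[0,0,0],[0.6,0,0],1],[[0,0,0],[0.6,0,0],1],[[0,0,0],[0.6,0,0],1],[[0,0,0],[0.6,0,0],1],[[0,0,0],[0.6,0,0],1],[[0,0,0],[0,0,0],1]]'; python3 -m crank '[[[0,0,0],[0.2,0,0],1],[[0,0,0],[0.2,0,0],1],[[0,0,0],[0,0,0],1],[[0,0,0],[0,0,0],1]]'
python3 - <<'E'
from plant import r
from h import *
c=r.capture('scene');P=cloud(c);Z=P[...,2].copy();Z[c['range_z']==0]=-1
g=np.deg2rad(-3.55);M=np.array([[np.cos(g),np.sin(g)],[-np.sin(g),np.cos(g)]]);L=(P[...,:2]-np.array([.5503,.1776]))@M.T
m=(abs(L[...,1])<.016)&(L[...,0]<-.002)&(L[...,0]>-.1)&(Z>.03)&(Z<.05);print('pack pts',m.sum(),L[m].min(0) if m.any() else'', np.median(Z[m]) if m.any() else '')
cv2.imwrite('pics/s2.png',c['color'][240:420,120:360,::-1].repeat(3,0).repeat(3,1))
E
```

```text
time_s: 32.6
tcp_pos: [0.6084, 0.175, 0.0842]
eef_rot: [179.9, 0.1, 176.5]
contact_force: [5.1, -0.5, 3.2]
gripper_width: 0.0006
gripper_force: 2.6
time_s: 33.0
tcp_pos: [0.6051, 0.1752, 0.0841]
eef_rot: [180.0, 0.1, 176.5]
contact_force: [4.4, -0.6, 3.8]
gripper_width: 0.0007
gripper_force: 2.7
pack pts 368 [-0.05826464 -0.01588136] 0.03805000786724799
```

View pics/s2.png

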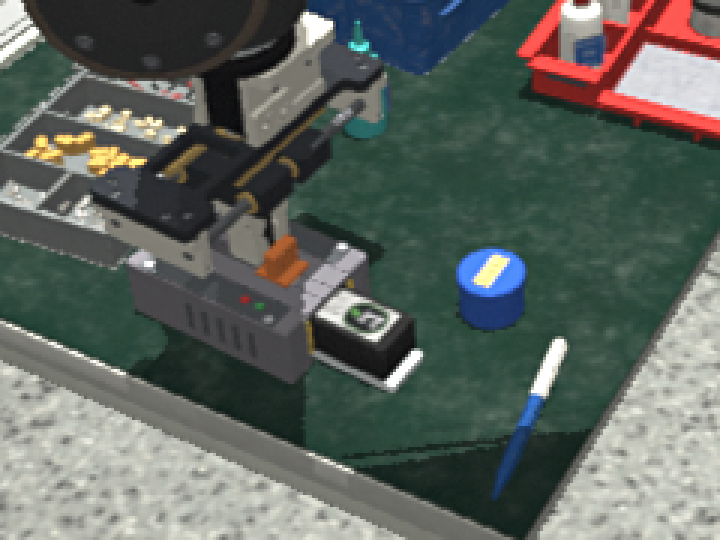

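The pack is out, with its front end at about (410,355) on the tongue and the fin forward at (285,262). Now I'll let the slide return and lift away.

```bash
python3 -m crank '[[[0,0,0],[-1,0,0],1],[[0,0,0],[-1.5,0,0],1],[[0,0,0],[-1.5,0,0],1],[[0,0,0],[-1.5,0,0],1],[[0,0,0],[-1.7,0,0],1],[[0,0,0],[0,0,0],1],[[0,0,0],[0,0,-4],0],[[0,0,0],[0,0,-4],-0.4]]'; python3 -m crank '[[[0,0,0],[0,0,-3.5],-0.4],[[0,0,0],[4.5,0,0],-0.4],[[0,0,0],[4.5,0,0],-0.4],[[0,0,0],[4.5,0,0],-0.4],[[0,0,0],[2,0,0],-0.4],[[0,0,0],[0,0,0],-0.4],[[0,0,0],[0,0,0],-0.4],[[0,0,0],[0,0,0],-0.4]]'
python3 - <<'E'
from plant import r
from h import *
s=r.get_state();c=r.capture('wrist');d=dict(pos=s['tcp_pos'],rot=s['eef_rot'],**c);cv2.imwrite('pics/w4.png',c['color'][...,::-1])
W=wcloud(d);Z=W[...,2];h,sa,v=cv2.split(hsv(c))
g=np.deg2rad(-3.55);M=np.array([[np.cos(g),np.sin(g)],[-np.sin(g),np.cos(g)]]);L=(W[...,:2]-np.array([.5503,.1776]))@M.T*1000
m=(Z>.033)&(Z<.043)&(abs(L[...,1])<30)&(L[...,0]<-6)&(L[...,0]>-80)
print('pack world',rect(W[m][:,:2]),'local',L[m].min(0),L[m].max(0),np.median(Z[m]))
t=r.capture('top');P=cloud(t);h,sa,v=cv2.split(hsv(t));z=P[...,2];m=(h>8)&(h<22)&(sa>150)&(v>120)&(z>.055)&(z<.1)&(t['range_z']>0)&(P[...,1]>.12);print('fin',m.sum(),P[m].mean(0) if m.any() else '')
from go import need; need(.5283,.179,.12,176.45)
E
```

```text
time_s: 33.85
tcp_pos: [0.6735, 0.1695, 0.1612]
eef_rot: [-179.8, -0.4, 176.4]
contact_force: [0.8, 0.8, 0.6]
gripper_width: 0.0115
gripper_force: 0.0
time_s: 34.65
tcp_pos: [0.5212, 0.18, 0.1979]
eef_rot: [-180.0, -0.0, 176.4]
contact_force: [0.5, 0.2, -0.3]
gripper_width: 0.0611
gripper_force: 0.0
pack world (array([519.9, 179.2]), array([37.4, 48.9]), 86.6) local [-54.93384386 -19.057931  ] [-6.01063812 18.41967354] 0.03726467279513901
fin 64 [0.64554521 0.17051747 0.06791626]
turn [-0.04 -0.05 -0.04] shift cm [-0.7  -0.04  7.77] rows>=2 F [ 0.1 -0.   0.9] w 0.0613 t 34.8 tcp [0.5214 0.1799 0.1977]
```

View pics/w4.png

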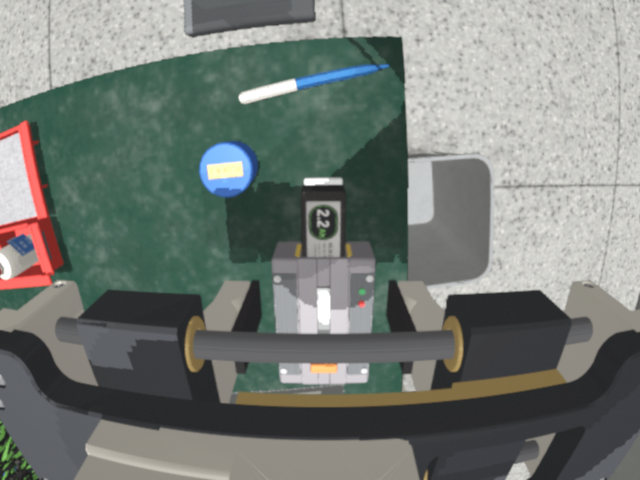

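The pack sits centred on the tongue at (323,215), and the fin is back at rest at (323,367).

```bash
python3 -m crank '[[[0,0,0],[-0.9,-0.1,3.5],-0.1],[[0,0,0],[0,0,4],-0.1],[[0,0,0],[0,0,0],-0.1],[[0,0,0],[0,0,0],-0.1],[[0,0,0],[0,0,0],-0.1]]' 40; python3 go.py .5303 .1785 .048 176.45
```

```text
time_s: 35.25
tcp_pos: [0.531, 0.179, 0.125]
eef_rot: [180.0, 0.1, 176.5]
contact_force: [0.3, 0.3, 0.1]
gripper_width: 0.048
gripper_force: 0.0
turn [0.05 0.11 0.01] shift cm [ 0.07 -0.05  7.7 ] rows>=2 F [0.3 0.3 0.1] w 0.0480 t 35.2 tcp [0.531 0.179 0.125]
```

```bash
python3 -m crank '[[[0,0,0],[0.05,-0.05,3],-0.1],[[0,0,0],[0,0,3],-0.1],[[0,0,0],[0,0,1.7],-0.1],[[0,0,0],[0,0,0],-0.1],[[0,0,0],[0,0,0],0.5],[[0,0,0],[0,0,0],0.5],[[0,0,0],[0,0,0],0.5],[[0,0,0],[0,0,0],0.5]]' 40; python3 -m crank '[[[0,0,0],[0,0,0],0.5],[[0,0,0],[1,0,0],0.5],[[0,0,0],[1,0,0],0.5],[[0,0,0],[1,0,0],0.5],[[0,0,0],[1.5,0,0],0.5],[[0,0,0],[0,0,0],0.5],[[0,0,0],[0,0,0],0.5]]'; python3 go.py .4493 -.1848 .15 -176
```

```text
time_s: 36.05
tcp_pos: [0.5304, 0.1788, 0.0482]
eef_rot: [179.9, 0.2, 176.5]
contact_force: [-2.0, 0.0, 6.8]
gripper_width: 0.0367
gripper_force: 40.0
time_s: 36.75
tcp_pos: [0.4843, 0.182, 0.0482]
eef_rot: [179.9, 0.1, 176.5]
contact_force: [-7.0, 4.2, 14.6]
gripper_width: 0.0364
gripper_force: 40.0
turn [ 0.14  0.13 -7.5 ] shift cm [  6.05 -36.34 -10.18] rows>=8 F [-7.   4.2 14.6] w 0.0364 t 36.8 tcp [0.4843 0.182  0.0482]
```

```bash
python3 -m crank '[[[0,0,0],[0.5,0,-0.5],0.5],[[0,0,0],[0,0,-1.5],0.5],[[0,0,0],[0,0,-4],0.5],[[0,0,0],[0,0,-4],0.5],[[0,0,0],[0,0,-2],0.5],[[0,0,0],[0,0,0],0.5],[[0,0,0],[0,0,0],0.5]]'; python3 -m crank '[[[0,0,-7.5],[0,0,0],0.5],[[0,0,0],[0,0,0],0.5],[[0,0,0],[0,0,0],0.5]]'
python3 - <<'E'
from plant import r
from h import *
s=r.get_state();c=r.capture('wrist');d=dict(pos=s['tcp_pos'],rot=s['eef_rot'],**c);cv2.imwrite('pics/w5.png',c['color'][...,::-1])
W=wcloud(d);P=(W-s['tcp_pos']);m=(abs(P[...,1])<.017)&(abs(P[...,0])<.09)&(P[...,2]>-.05)&(P[...,2]<0.03);q=P[m]
print(m.sum(),'x range',np.percentile(q[:,0],[1,50,99]),'z',np.percentile(q[:,2],[1,50,99]))
if len(q)>50:print('slope z/x',np.polyfit(q[:,0],q[:,2],1))
from go import need; need(.4493,-.1848,.15,-176)
E
```

```text
time_s: 37.45
tcp_pos: [0.4783, 0.1807, 0.1659]
eef_rot: [180.0, -0.0, 176.4]
contact_force: [-0.2, -1.2, -3.3]
gripper_width: 0.0368
gripper_force: 40.0
time_s: 37.75
tcp_pos: [0.4785, 0.1805, 0.1649]
eef_rot: [-179.9, -0.1, -176.3]
contact_force: [-0.2, -0.7, -3.2]
gripper_width: 0.0365
gripper_force: 40.0
10464 x range [-0.03576947 -0.01221146  0.04704658] z [-0.03441406 -0.01102785 -0.00953042]
slope z/x [ 0.06827011 -0.01204312]
turn [-0.07 -0.11 -0.24] shift cm [  5.49 -36.25   1.51] rows>=8 F [ 0.1 -0.6 -2.5] w 0.0364 t 37.8 tcp [0.4788 0.1807 0.1651]
```

View pics/w5.png

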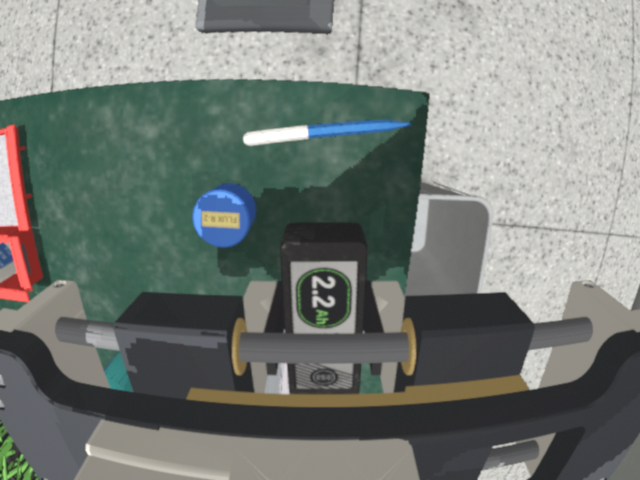

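The pack is held level by its front part, with its front end at about (323,228).

```bash
python3 -m crank '[[[0,0,0],[0.69,-4.53,0],0.5],[[0,0,0],[0.69,-4.53,0],0.5],[[0,0,0],[0.69,-4.53,0],0.5],[[0,0,0],[0.69,-4.53,0],0.5],[[0,0,0],[0.69,-4.53,0],0.5],[[0,0,0],[0.69,-4.53,0],0.5],[[0,0,0],[0.69,-4.53,0],0.5],[[0,0,0],[0.69,-4.53,0],0.5]]' >/dev/null; python3 -m crank '[[[0,0,0],[0,0,3],0.5],[[0,0,0],[0,0,3],0.5],[[0,0,0],[0,0,0],0.5],[[0,0,0],[0,0,0],0.5],[[0,0,0],[0,0,0],0.5]]' >/dev/null; python3 go.py .4503 -.1845 .047 -176
```

```text
turn [-0.03  0.1  -0.02] shift cm [ 0.01 -0.04  6.05] rows>=2 F [ 0.3  0.4 -3. ] w 0.0363 t 39.1 tcp [ 0.4504 -0.1841  0.1075]
```

```bash
python3 -m crank '[[[0,0,0],[0,0,2.5],0.5],[[0,0,0],[0,0,1.5],0.5],[[0,0,0],[0,0,1],0.5],[[0,0,0],[0,0,0.6],0.5],[[0,0,0],[0,0,0.4],0.5],[[0,0,0],[0,0,0],0.5],[[0,0,0],[0,0,0],0.5]]'; python3 go.py .4503 -.1845 .046 -176
```

```text
time_s: 39.8
tcp_pos: [0.4497, -0.1843, 0.0468]
eef_rot: [-180.0, 0.0, -176.0]
contact_force: [1.0, -0.1, -2.6]
gripper_width: 0.0367
gripper_force: 40.0
turn [-0.01  0.04 -0.04] shift cm [-0.06 -0.03  0.08] rows>=1 F [ 1.  -0.1 -2.6] w 0.0367 t 39.8 tcp [ 0.4497 -0.1843  0.0468]
```

Still carrying the weight, about 1 mm up. Release, retreat and look.

```bash
python3 -m crank '[[[0,0,0],[0,0,0.1],0.5],[[0,0,0],[0,0,0],0.5],[[0,0,0],[0,0,0],0],[[0,0,0],[0,0,0],0],[[0,0,0],[0,0,-1.5],0],[[0,0,0],[0,0,-4],0],[[0,0,0],[0,0,-4],0],[[0,0,0],[0,0,-4],0]]'; python3 -m crank '[[[0,0,0],[0,4.5,0],-0.2],[[0,0,0],[0,4.5,0],-0.2],[[0,0,0],[0,4.5,0],-0.2],[[0,0,0],[0,4.5,0],-0.2],[[0,0,0],[0,4.5,0],-0.2],[[0,0,0],[0,0,0],-0.2],[[0,0,0],[0,0,0],-0.2],[[0,0,0],[0,0,0],-0.2]]'
python3 - <<'E'
from plant import r
from h import *
t=r.capture('top');cv2.imwrite('pics/top3.png',t['color'][150:320,140:460,::-1].repeat(2,0).repeat(2,1))
P=cloud(t);z=P[...,2].copy();z[t['range_z']==0]=-1
g=np.deg2rad(4);M=np.array([[np.cos(g),np.sin(g)],[-np.sin(g),np.cos(g)]]);L=(P[...,:2]-np.array([.4926,-.267]))@M.T*1000
m=(z>.025)&(z<.045)&(L[...,0]>-76)&(L[...,0]<16)&(L[...,1]>44)&(L[...,1]<127);print('pack local',rect(L[m]/1000),np.percentile(z[m],[2,50,98]))
s=r.get_state();print(s['time_s'],s['contact_force'])
E
```

```text
time_s: 40.6
tcp_pos: [0.4491, -0.1843, 0.1821]
eef_rot: [-180.0, 0.0, -176.0]
contact_force: [1.4, -0.0, 0.2]
gripper_width: 0.0435
gripper_force: 0.0
time_s: 41.4
tcp_pos: [0.4337, 0.0398, 0.1803]
eef_rot: [-180.0, 0.0, -176.0]
contact_force: [-0.1, 0.7, -0.3]
gripper_width: 0.0527
gripper_force: 0.0
pack local (array([-28.7,  86.1]), array([37. , 87.8]), 89.98) [0.02949437 0.03570194 0.04150286]
41.45 [0.5777785  0.20342021 0.70028722]
```

View pics/top3.png

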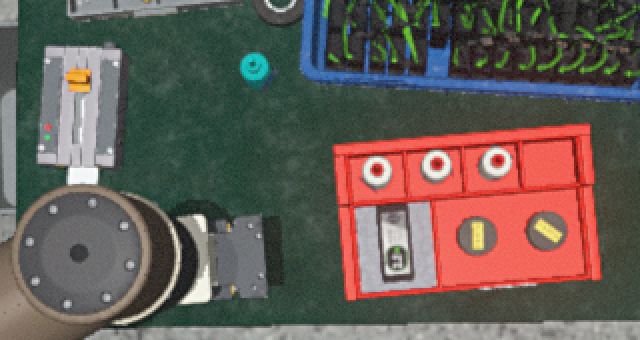

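The pack lies flat in the middle of the matted bay at (395,243). The bottles and tins are upright, the slide is back at rest, and the robot is touching nothing.

```bash
python3 -c "
from plant import r
print(r.close_job())"
```

```text
the job is handed in; nothing more can be done
None
```

The caddy is stocked and the job is handed in at about 41 s: three glue bottles (all there were) upright in the back row, two flux tins upright in the front bay, the charged pack flat on its mat, the ejector slide sprung back, and the yellow tape and pen left alone.

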